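# Recover the drop-test ball from its return track

## Robot

A 6-joint arm with a two-finger parallel gripper is mounted at the origin on the work surface. World frame = base frame: x ahead of the robot, y to its left, z up, the work surface at z = 0. Lengths are in m, angles in rad, forces in N, time in s.
With the tool pointing down it reaches from about 0.4 to 0.825 m from the base axis. Payload 7 kg.
Tool frame: the origin (TCP) lies between the finger pads; the fingertips stand 8 mm ahead of it and the grasp point (between the pads) lies 11 mm behind it (arm.finger_overhang is the distance from the TCP to the fingertips, in m); z points along the fingers, y is the line along which they close (so a half turn about z gives the same grasp; the last joint's range is limited). The gripper opens to 88 mm and grips with 3 to 60 N. Pads are 19 mm wide; open, the fingers measure 130 mm over their backs; the gripper's body (78 mm by 193 mm) begins 47 mm behind the grasp point.
Start: joints at [1.429, 0.359, 0.012, 0, -1.224, -0.288], TCP at [0.281, 0.614, 0.235] pointing down, gripper open.
Joint ranges: [-3.07, 3.07], [-1.43, 2.12], [-1.02, 1.25], [-3.03, 1.67], [-3.05, -0], [-3.03, 3.03]. Speed limits (rad/s): [2.39, 2.39, 3.01, 3.14, 3.14, 3.14].

## Interface

Orientations are given as [roll, pitch, yaw] about the fixed x, y, z axes, in that order (R = Rz(yaw) Ry(pitch) Rx(roll)).
In Python, from station import arm gives the robot as it stands.
- The arm moves only by the tool move_arm, never from a script. Its argument "rows" is text: rows parted by semicolons, each of 7 numbers parted by spaces: the turn, a rotation vector about the tool's x, y, z in degrees, then the shift along the tool's x, y, z in m, then the finger opening in m, from 0 to 0.0876. A call has 1 to 8 rows; each row shifts and turns the commanded pose from where the row before left it, along the tool's axes as they then stand; what a row does not reach is not made up. A row lasts 1/8 s, in which the tool goes at most 62.5 mm and 10.7 degrees, less where a joint would pass 70% of its speed; a pose out of reach is approached as far as the arm can. A call is refused whole if a number of a shift passes 0.0625 or a number of a turn 10.7, either way. A call with a gripper value outside its range is refused whole. The fingers move at their own pace and stop on an object; "squeeze" is the grip in N (left out, the last holds). Time passes only in rows, so rows that do not move let the fingers close. It gives the time, the measured TCP pose, the force, the opening and the grip force at its end, in the units of the state.
- arm.get_state(): the state, without advancing time (a new reading comes with each control period).
- arm.grab_frame(name): name is "side" or "top"; returns (picture, depth): 400x640x3 uint8, blue, green, red; 400x640 float32, m along the optical axis (not along the pixel's ray), 0 where there is no reading.
- arm.camera_model(name): a dict with "mtx" (3x3 intrinsics, pixels), "k1" (the pictures are not rectified: a ray, as slopes to the right and down, at radius r is drawn at 1 + k1 r^2 times it, then the intrinsics apply), "camera_from_world" (4x4, takes a point from world to camera coordinates). Camera axes: x right, y down, z forward; pixel columns grow to the right and rows downward; lengths in m; the calibration is good to about 2 mm. A picture is of the moment at which its call begins. camera_model takes no time and is no camera call.
- arm.job_done(): hands the job in; it is judged then, once.
The state is a dict: "t": time; "q": joint angles; "qd": joint speeds; "joint_efforts": joint torques, N m; "eef_pos": TCP position; "ee_rot": TCP orientation; "force": force on the tool from outside, world axes, zero at the start; "moment": the same for the moment, N m; "width": finger opening in m; "gripper_force": force on a finger pad.
Only numpy, scipy, OpenCV 4.12 (cv2) and the standard library are available. Lean on these libraries where they do the work, as an engineer would, in place of code of your own. Each camera call takes 0.05 s, during which the arm holds its last target. There are 200 camera calls.

## Task

Push the steel ball round the slotted return track, past the sprung catch, until it sits against the end stop in the exit gap, without ramming it. Then lift it out there and set it down, without dropping it, on the empty ball rest. Leave the big ball, the cartridge and the dropper bottles where they are.

Things in the scene. Friction and masses are not known exactly. Their poses are not given: they have to be found in the camera images.
- track: Fixed aluminium return track. Origin: centre of its bend, at bench height; z up. Channel floor 6 mm above the bench, 49 mm wide, 8 mm walls. A flat cover 46 to 50 mm above the bench leaves a 36 mm slot over the centreline: fingers fit in behind the ball, but the ball cannot be lifted out before the exit gap. A base disc, radius 143 mm, 6 mm thick, lies about the origin.
- lead_start (a point): Start of the ball's path, on the channel floor at the lead-in's closed end wall (top 50 mm above the bench). The centreline runs straight from here, 115 mm along the track's +x, to bend_start.
- bend_start (a point): On the channel floor, centreline: the straight lead-in ends and the bend begins, at (0, -110) mm in the track frame. The bend has radius 110 mm about the track's origin and goes 120 degrees anticlockwise seen from above, to bend_end.
- bend_end (a point): On the channel floor, centreline: the bend ends, at (95.3, 55) mm in the track frame. From here the exit piece runs straight along (-0.5, 0.866) of the track frame to the end stop at 77 mm. The cover and its slot end 28 mm along it.
- exit (a point): Centre of the ball when home in the exit gap: 53.5 mm along the exit piece, 28 mm above the bench, 2 mm of play between catch and end stop. No cover here; both side walls are open 18 mm each way along the track, so a gripper closing across the track fits. Beside the ball only sills, 11 mm above the bench, from 17.5 mm off the centreline out. End stop top: 40 mm above the bench.
- catch (a joint): Sprung bar at the outer side of the exit piece, leaning into the channel with its tip 14.5 mm from the centreline, about 17 mm before the exit point. 0 = at rest, grows to 0.36 rad as it is pushed aside. The ball pushes it aside with about 3 to 8 N; it springs back once the ball is home and holds it there lightly. If the ball is let go too early the catch pushes it back.
- ball_center (a point): Centre of the steel ball to be recovered: 44 mm diameter, about 350 g, polished and slippery: grip it at its equator. It rolls freely. At the start it lies in the lead-in, under the slot, its centre up to 30 mm before the bend and 28 mm above the bench.
- seat (a point): Where the centre of the ball is when it is set on the empty ball rest, 36 mm above the bench. The rest is a fixed black ring, 40 mm outside diameter, 30 mm inside, 20 mm high, on a 68 mm foot flange 5 mm high. The ball sits on the ring's rim.
- big_ball_mid (a point): Centre of a bigger steel ball, 54 mm diameter, on its own bigger rest, its top about 65 mm above the bench; to be left alone.
- pod: Small black cartridge, 22 by 18 by 37 mm, upright on the track's base disc inside the bend; origin under its centre; to be left alone.
- bottle_a: White dropper bottle, 28 mm diameter, 68 mm high; origin under its centre; to be left alone.
- bottle_b: Black dropper bottle, 30 mm diameter, 72 mm high; origin under its centre; to be left alone.
Things that resemble listed ones, but are neither listed nor needed, are in the scene too. Leave any yellow look-alike of the part that bears ball_center alone.

How it is judged:
By the outcome, as a careful person would: the job done as asked, in the order asked, and still so for the second after the job is handed in, with the robot touching nothing.
It also fails if it takes over 64 s, if anything falls off the work surface, if the arm or the gripper's body presses on something with over 40 N, if the wrist force passes 120 N, or if a joint passes its speed limit or range.

## Working session

There is one attempt and no reset: what is moved stays moved. The work goes in short steps, Python scripts to look and compute and a tool call to move; the robot and the scene stay as the last step left them, time stands still between calls to the robot, and variables do not carry over. Pictures are saved under pics/ and viewed, at most 10 in all, crops included, and the job is handed in when it is done.

Besides the shell and the picture viewer there is one more tool, called after "Emit:" in YAML: its name, and indented under it one key for each argument. move_arm: Moves the arm, as the interface text tells. Its arguments: {"type":"object","properties":{"rows":{"type":"string"},"squeeze":{"type":"number"}},"required":["rows"]}

```bash
mkdir -p pics; ls; python3 - <<'E'
from station import arm
import cv2, numpy as np
np.set_printoptions(precision=4,suppress=True)
for n in ("side","top"):
    p,d=arm.grab_frame(n); cv2.imwrite(f"pics/{n}0.png",p); np.savez(f"{n}0.npz",p=p,d=d)
    m=arm.camera_model(n); print(n,m)
print(arm.get_state())
E
```

```text
pics
side {'mtx': array([[506.7967,   0.    , 319.6982],
       [  0.    , 506.7967, 204.7926],
       [  0.    ,   0.    ,   1.    ]]), 'k1': -0.04193291615098751, 'camera_from_world': array([[ 0.6784, -0.7346, -0.003 , -0.435 ],
       [-0.435 , -0.3984, -0.8075,  0.3176],
       [ 0.592 ,  0.5492, -0.5899,  1.091 ],
       [ 0.    ,  0.    ,  0.    ,  1.    ]])}
top {'mtx': array([[372.4613,   0.    , 320.8989],
       [  0.    , 372.4613, 197.4102],
       [  0.    ,   0.    ,   1.    ]]), 'k1': -0.028063904264212493, 'camera_from_world': array([[ 0.0087, -0.9998, -0.0202, -0.0025],
       [-0.9893, -0.0057, -0.1456,  0.6066],
       [ 0.1454,  0.0212, -0.9891,  0.8175],
       [ 0.    ,  0.    ,  0.    ,  1.    ]])}
{'t': 0.1, 'q': array([ 1.4291,  0.3593,  0.0111, -0.0003, -1.2241, -0.2881]), 'qd': array([-0.0007, -0.0021,  0.002 ,  0.0035,  0.0011,  0.001 ]), 'joint_efforts': array([ -0.0014, -58.4164,  29.3751,   7.0155,   0.0102,  -0.0001]), 'eef_pos': array([0.2811, 0.6132, 0.2337]), 'ee_rot': array([ 3.1401, -0.0002, -0.4299]), 'force': array([ 0.744 , -0.2692,  0.0396]), 'moment': array([0.006 , 0.0003, 0.0093]), 'gripper_force': 0.0, 'width': 0.08754671326721201}
```

View pics/top0.png

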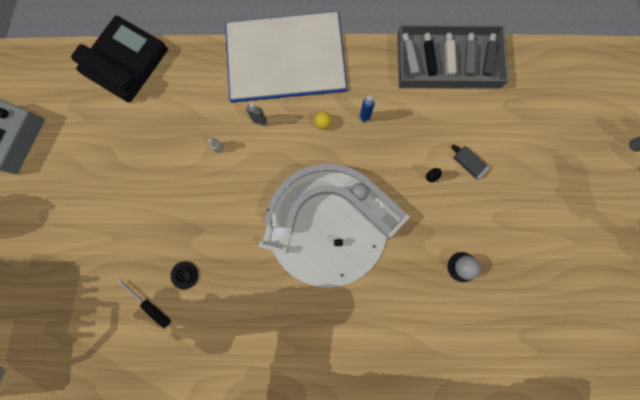

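View pics/side0.png

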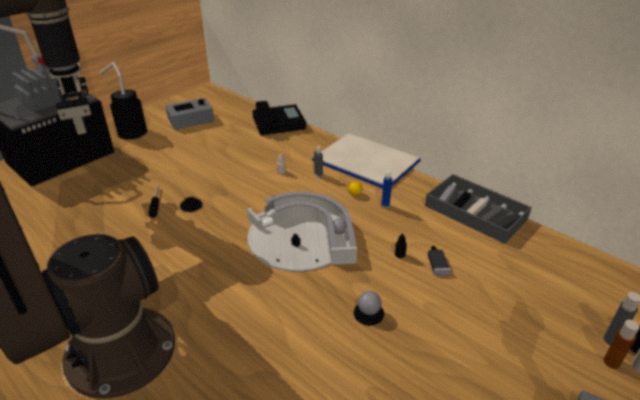

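Top view: the track centre is near (328,230) and its lead-in's closed end near (400,225). Candidates for the ball:
- grey sphere in the channel at (360,191): chosen
- yellow look-alike at (323,120)
- big ball on its rest at (465,266)

The empty rest is the black ring at (184,275). The pod is at (338,242), the white bottle at (215,145) and the black bottle at (433,175). I'll check the choice in a close crop.

```bash
python3 - <<'E'
import cv2, numpy as np
p=cv2.imread("pics/top0.png")
a=cv2.resize(p[155:295,255:415],None,fx=5,fy=5,interpolation=cv2.INTER_CUBIC)[:600]
cv2.imwrite("pics/crop1.png",a)
E
```

```text
(no output)
```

View pics/crop1.png

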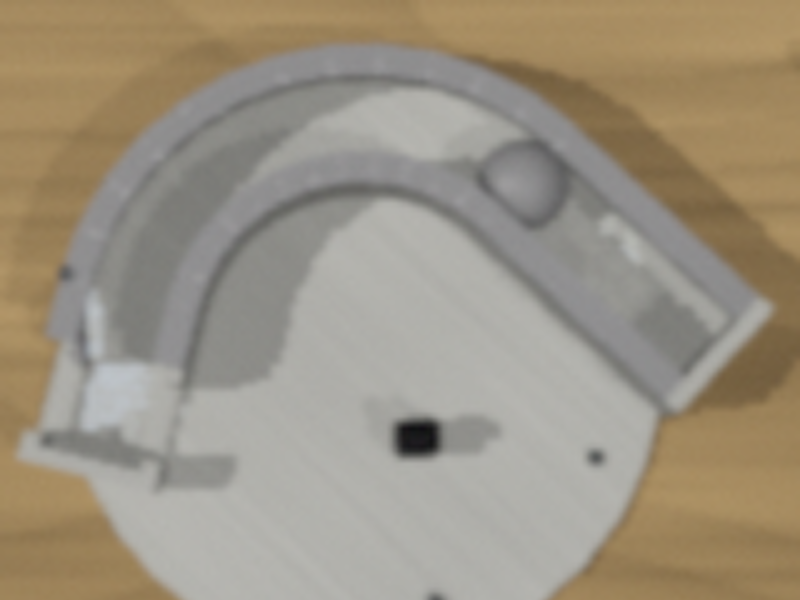

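The crop shows the ball at crop (525,182), lying under the slot in the lead-in near the bend. The lead-in's end wall is at lower right and the exit gap, open with no cover, is at lower left. Next I'll measure the track pose, ball and rest.

```bash
cat > h.py <<'E'
import numpy as np, cv2
from station import arm
np.set_printoptions(precision=4,suppress=True)
def rays(n,uv):
    m=arm.camera_model(n); K=m["mtx"]; T=m["camera_from_world"]
    s=(np.atleast_2d(uv).astype(float)-K[:2,2])/np.array([K[0,0],K[1,1]])
    u=s.copy()
    for _ in range(6): u=s/(1+m["k1"]*(u**2).sum(1,keepdims=True))
    d=np.c_[u,np.ones(len(u))]
    return -T[:3,:3].T@T[:3,3], d@T[:3,:3], d
def onz(n,uv,z):
    o,w,_=rays(n,uv); return o+w*((z-o[2])/w[:,2])[:,None]
def cloud(n,depth):
    h,w=depth.shape; g=np.stack(np.meshgrid(np.arange(w),np.arange(h)),-1).reshape(-1,2)
    o,wd,_=rays(n,g); return (o+wd*depth.reshape(-1,1)).reshape(h,w,3)
def circ(P):
    A=np.c_[2*P,np.ones(len(P))]; s=np.linalg.lstsq(A,(P**2).sum(1),rcond=None)[0]
    return s[:2],np.sqrt(s[2]+s[:2]@s[:2])
E
python3 - <<'E'
from h import *
f=np.load("top0.npz"); p,d=f["p"],f["d"]
C=cloud("top",d)
print("table z",np.median(C[300:330,250:300,2]), "cover",C[166:172,325:330,2].round(3).tolist())
c=lambda L:np.array(L)/5.+[255-.4,155-.4]
# hand-read edge pixels at cover top z=.05
outer=c([(92,232),(125,175),(170,125),(230,80),(300,53),(370,44),(440,55)])
for n,P in (("outer",outer),): 
    q=onz("top",P,.05)[:,:2]; print(n,circ(q))
slot_o=c([(105,225),(140,180),(190,135),(250,100),(320,80),(400,77)]); print("slot outer",circ(onz("top",slot_o,.05)[:,:2]))
lead=onz("top",c([(600,150),(770,308),(680,410),(500,255)]),.05)[:,:2]; print("lead",lead, np.degrees(np.arctan2(*(lead[0]-lead[1])[::-1])),np.degrees(np.arctan2(*(lead[3]-lead[2])[::-1])),np.degrees(np.arctan2(*(lead[1]-lead[2])[::-1])))
ex=onz("top",c([(20,440),(165,485)]),.04)[:,:2]; print("stop",ex)
ball=onz("top",[c([(525,182)])[0]],.028); print("ball",ball)
# disc: grey mask, z small
hsv=cv2.cvtColor(p,cv2.COLOR_BGR2HSV); m=((hsv[...,1]<45)&(hsv[...,2]>90)).astype(np.uint8); m[:150]=0;m[:,:250]=0;m[:,415:]=0;m[300:]=0
cs=max(cv2.findContours(m,0,1)[0],key=cv2.contourArea)[:,0]
q=onz("top",cs,.006)[:,:2]; low=cs[:,1]>255; print("disc",circ(q[low]),low.sum())
dark=(hsv[...,2]<60).astype(np.uint8)
for nm,(x0,x1,y0,y1),z in (("rest",(165,205,255,295),.005),("big",(445,485,245,285),.005),("pod",(330,347,235,250),.037)):
    k=cv2.moments(max(cv2.findContours(np.ascontiguousarray(dark[y0:y1,x0:x1]),0,1)[0],key=cv2.contourArea)); uv=(k['m10']/k['m00']+x0,k['m01']/k['m00']+y0); print(nm,uv,onz("top",[uv],z),k['m00'])
E
```

```text
table z -0.0004863595823185185 cover [[0.049, 0.051, 0.05, 0.048, 0.048], [0.048, 0.048, 0.046, 0.05, 0.049], [0.051, 0.047, 0.048, 0.049, 0.051], [0.047, 0.048, 0.048, 0.048, 0.052], [0.013, 0.017, 0.013, 0.012, 0.018], [0.007, 0.005, 0.007, 0.897, 0.006]]
outer (array([ 0.5491, -0.0162]), np.float64(0.13610355089846699))
slot outer (array([ 0.5281, -0.0176]), np.float64(0.14280824130925593))
lead [[ 0.6363 -0.1218]
 [ 0.5637 -0.1982]
 [ 0.5172 -0.1565]
 [ 0.5872 -0.0755]] 46.44170601959081 49.12225060224579 -41.89391111578454
stop [[0.5015 0.1441]
 [0.4817 0.0769]]
ball [[ 0.6248 -0.089   0.028 ]]
disc (array([ 0.5451, -0.013 ]), np.float64(0.14293040660109899)) 112
rest (184.25473484848484, 274.82007575757575) [[0.4244 0.3261 0.005 ]] 528.0
big (454.6001773049645, 265.34574468085106) [[ 0.4527 -0.3131  0.005 ]] 188.0
pod (337.92857142857144, 242.35119047619048) [[ 0.5038 -0.0379  0.037 ]] 28.0
```

```bash
python3 - <<'E'
from h import *
o=np.array([.5451,-.013]); a=np.radians(48); R=np.array([[np.cos(a),np.sin(a)],[-np.sin(a),np.cos(a)]])
for n in ("top","side"):
    f=np.load(n+"0.npz"); p,d=f["p"],f["d"]; C=cloud(n,d)
    ok=(d>0)&(C[...,2]>.042)&(C[...,2]<.056)
    q=(C[ok][:,:2]-o)@R.T; q=q[np.hypot(*q.T)<.21]
    L=q[(q[:,0]<-.02)&(q[:,0]>-.105)&(abs(q[:,1]+.11)<.045)]
    xs=np.arange(-.1,-.02,.01); ctr=[];
    for x in xs:
        s=L[abs(L[:,0]-x)<.005,1]; ctr.append((s.min(),s.max(),np.median(s[s<-.11]),np.median(s[s>-.11]),len(s)))
    ctr=np.array(ctr); print(n,"lead\n",np.c_[xs,ctr[:,:4],ctr[:,4]].round(4)); m=(ctr[:,2]+ctr[:,3])/2; k=np.polyfit(xs,m,1); print("slope deg",np.degrees(k[0]),"y",np.median(m))
    t=np.degrees(np.arctan2(q[:,1],q[:,0])); r=np.hypot(*q.T)
    for c in range(-85,35,15):
        s=r[(abs(t-c)<7.5)&(abs(r-.11)<.04)]
        print(c,np.median(s[s>.11]),np.median(s[s<.11]),((np.median(s[s>.11])+np.median(s[s<.11]))/2).round(4))
    # rest ring and flange
    hsv=cv2.cvtColor(p,cv2.COLOR_BGR2HSV)
    g=np.hypot(C[...,0]-.424,C[...,1]-.326)<.05
    ring=g&(C[...,2]>.015)&(C[...,2]<.026)&(d>0); v=C[ring][:,:2]; print("ring n",len(v),"mid",(v.max(0)+v.min(0))/2,v.max(0)-v.min(0),"mean",v.mean(0),circ(v))
    g2=np.hypot(*((C[...,:2]-o)@R.T-[-.003,-.11]).transpose(2,0,1))<.012; b=g2&(C[...,2]>.035)&(d>0); print("ball top z",C[b][:,2].max() if b.any() else 0)
E
```

```text
top lead
 [[-0.1    -0.1384 -0.0734 -0.1317 -0.0806 60.    ]
 [-0.09   -0.1386 -0.0737 -0.1313 -0.0802 57.    ]
 [-0.08   -0.1389 -0.0737 -0.1307 -0.0803 60.    ]
 [-0.07   -0.1395 -0.074  -0.1317 -0.0817 61.    ]
 [-0.06   -0.1385 -0.0741 -0.1314 -0.0808 59.    ]
 [-0.05   -0.1392 -0.0748 -0.1326 -0.0814 56.    ]
 [-0.04   -0.14   -0.0745 -0.1314 -0.0818 60.    ]
 [-0.03   -0.1397 -0.0746 -0.1318 -0.0823 60.    ]]
slope deg -0.9839104849028993 y -0.1063775713226772
-85 0.1308624004980105 0.08873201427673152 0.1098
-70 0.1330932999824857 0.08283685800357776 0.108
-55 0.13346683645129503 0.0828437839951564 0.1082
-40 0.133247962570327 0.08327043669292035 0.1083
-25 0.1341735185234883 0.0837580333979503 0.109
-10 0.13433108902982954 0.08383012346749373 0.1091
5 0.13513105792777036 0.08485070866981491 0.11
20 0.13577384086560146 0.08494794938784073 0.1104
ring n 110 mid [0.4237 0.3275] [0.0348 0.0399] mean [0.4237 0.3273] (array([0.4243, 0.327 ]), np.float64(0.016916211801978404))
ball top z 0.05068510067489629
side lead
 [[-0.1    -0.1386 -0.073  -0.1302 -0.0791 29.    ]
 [-0.09   -0.1
[... 253 characters left out ...]
.1389 -0.0742 -0.1309 -0.0802 34.    ]
 [-0.03   -0.138  -0.0752 -0.1326 -0.08   24.    ]]
slope deg -0.9076082196426218 y -0.10575207781553142
-85 0.13067954035357557 0.08710843817377396 0.1089
-70 0.1323028416733016 0.08159731724725632 0.107
-55 0.13310793997770504 0.07836284104618185 0.1057
-40 0.13188079845731862 0.07938637179896621 0.1056
-25 0.1331199765001751 0.08234858419048449 0.1077
-10 0.13354894913995916 0.08213802213445055 0.1078
5 0.134860777116334 0.08179263213969767 0.1083
20 0.13668476981187108 0.0828213534869698 0.1098
ring n 76 mid [0.4244 0.3281] [0.041  0.0442] mean [0.4249 0.326 ] (array([0.4253, 0.327 ]), np.float64(0.017995194394672984))
ball top z 0.05544814650670449
```

```bash
cat >> h.py <<'E'
O=np.array([.5437,-.0115]); YAW=np.radians(47.0)
def w(tx,ty): # track mm -> world
    c,s=np.cos(YAW),np.sin(YAW); return O+np.array([c*tx-s*ty,s*tx+c*ty])/1e3
def tr(x,y):
    c,s=np.cos(YAW),np.sin(YAW); d=np.array([x,y])-O; return 1e3*np.array([c*d[0]+s*d[1],-s*d[0]+c*d[1]])
def to(xy,z,yawdeg):
    s=arm.get_state(); p=s["eef_pos"]; y=s["ee_rot"][2]; d=np.array([*xy,z])-p
    c,n=np.cos(y),np.sin(y)
    print("pos",p,"rpy",np.degrees(s["ee_rot"]),"track",tr(*p[:2]),"q",s["q"],"F",s["force"],"w",s["width"],"t",s["t"])
    print("shift tool x,y,z mm",1e3*np.array([c*d[0]+n*d[1],n*d[0]-c*d[1],-d[2]]),"turn z deg",(np.degrees(y)-yawdeg+180)%360-180)
E
echo ok
```

```text
ok
```

Emit:
move_arm:
  rows: "0 0 0 .0433 .0415 0 0;0 0 0 .0433 .0415 0 0;0 0 0 .0433 .0415 0 0;0 0 0 .0433 .0415 0 0;0 0 0 .0433 .0415 0 0;0 0 0 .0433 .0415 0 0;0 0 0 .0433 .0415 0 0;0 0 0 .0433 .0415 0 0"
  squeeze: 10

```text
t: 1.1
eef_pos: [0.458, 0.1656, 0.2346]
ee_rot: [-3.141, -0.0, -0.429]
force: [0.8, 1.2, -0.0]
width: 0.0133
gripper_force: 0.0
```

```bash
python3 -c "
from h import *
to(w(-68,-110),.12,-43)"
```

```text
pos [0.458  0.1656 0.2346] rpy [-179.9859   -0.0025  -24.5981] track [ 71.0663 183.4332] q [ 0.7516  0.045  -0.3895 -0.0001 -1.1361  0.3899] F [ 0.8451  1.1809 -0.0119] w 0.013326567495451488 t 1.1
shift tool x,y,z mm [234.5281 224.5864 114.6127] turn z deg 18.401914440969705
```

Emit:
move_arm:
  rows: "0 0 0 .039 .0374 0.014 0;0 0 0 .039 .0374 0.014 0;0 0 0 .039 .0374 0.014 0;0 0 0 .039 .0374 0.014 0;0 0 0 .039 .0374 0.014 0;0 0 0 .039 .0374 0.014 0;0 0 9.2 0 0 0.01 0;0 0 9.2 0 0 0.01 0"

```text
t: 2.1
eef_pos: [0.5766, -0.1351, 0.1293]
ee_rot: [3.141, 0.001, -0.758]
force: [0.5, 0.2, -0.8]
width: 0.0006
gripper_force: 0.0
```

```bash
python3 -c "
from h import *
to(w(-68,-110),.030,-43)
for n in ('top','side'):
    p,d=arm.grab_frame(n); cv2.imwrite(f'pics/{n}1.png',p)
    globals()[n]=p
a=cv2.resize(top[140:280,300:460],None,fx=2.5,fy=2.5);b=cv2.resize(side[130:290,240:400],None,fx=2.5,fy=2.5)[:350]
cv2.imwrite('pics/c2.png',np.hstack([a,b]))"
```

```text
pos [ 0.5766 -0.1351  0.1293] rpy [179.9412   0.0654 -43.443 ] track [ -67.9599 -108.3983] q [ 0.0995  0.3132 -0.3131 -0.0002 -0.9461  0.7132] F [ 0.5298  0.2138 -0.8247] w 0.0006079569270204747 t 2.1
shift tool x,y,z mm [ 1.602   0.0277 99.3401] turn z deg -0.4430015852150291
```

View pics/c2.png

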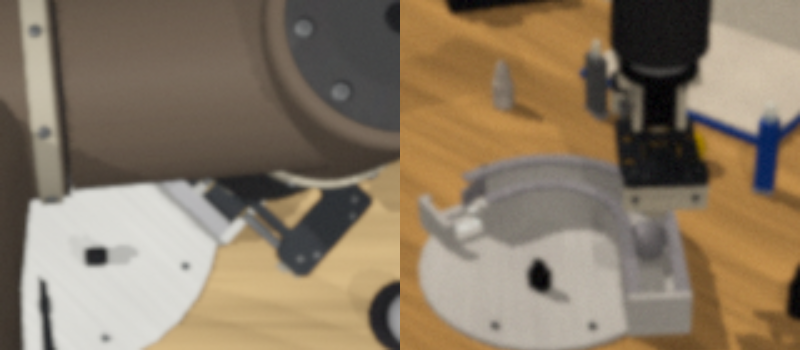

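The side crop shows the closed fingers above the lead-in slot behind the ball, which is at crop (650,240). The arm hides the lead-in in the top view. I'll descend.

Emit:
move_arm:
  rows: "0 0 -0.4 .0016 0 0.02 0;0 0 0 0 0 0.02 0;0 0 0 0 0 0.015 0;0 0 0 0 0 0.01 0;0 0 0 0 0 0.01 0;0 0 0 0 0 0.01 0;0 0 0 0 0 0.01 0;0 0 0 0 0 0.004 0"

```text
t: 3.2
eef_pos: [0.5779, -0.1352, 0.0308]
ee_rot: [3.141, 0.001, -0.744]
force: [-0.6, -0.3, -0.2]
width: 0.0001
gripper_force: 0.0
```

```bash
python3 -c "
from h import *
to(w(-46,-110),.030,-43)
p,d=arm.grab_frame('side'); cv2.imwrite('pics/side2.png',p)
cv2.imwrite('pics/c3.png',cv2.resize(p[150:290,240:400],None,fx=4,fy=4,interpolation=2))"
```

```text
pos [ 0.5779 -0.1352  0.0308] rpy [179.9655   0.035  -42.6262] track [ -67.145  -109.3489] q [ 0.0993  0.4315 -0.4058 -0.0001 -0.7343  0.7276] F [-0.567  -0.2691 -0.1612] w 5.234031429053544e-05 t 3.2
shift tool x,y,z mm [  0.7891 -21.1403   0.8153] turn z deg 0.3738373008553708
```

View pics/c3.png

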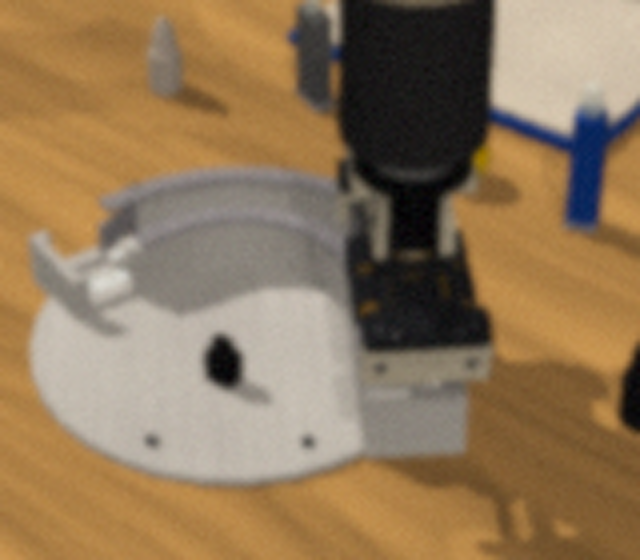

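The fingers are in the slot behind the ball with no contact force. Now I'll push along the lead-in.

Emit:
move_arm:
  rows: "0 0 0 .0007 -.008 0.001 0;0 0 0 0 -.008 0 0;0 0 0 0 -.006 0 0;0 0 0 0 -.006 0 0;0 0 0 0 -.008 0 0;0 0 0 0 -.008 0 0;0 0 0 0 -.008 0 0;0 0 0 0 -.008 0 0"

```text
t: 4.25
eef_pos: [0.6196, -0.0911, 0.0305]
ee_rot: [3.141, 0.0, -0.744]
force: [-1.2, -0.8, -0.4]
width: 0.0002
gripper_force: 0.3
```

```bash
python3 -c "
from h import *
to(w(0,-110),.030,-43)"
```

```text
pos [ 0.6196 -0.0911  0.0305] rpy [179.9882   0.0081 -42.6244] track [  -6.4212 -109.8124] q [ 0.1653  0.4736 -0.3297  0.     -0.7677  0.6615] F [-1.1602 -0.8223 -0.405 ] w 0.00023592470519357266 t 4.25
shift tool x,y,z mm [ 0.2297 -6.4198  0.486 ] turn z deg 0.3756120921993613
```

Emit:
move_arm:
  rows: "0 0 0 0 -.0064 0 0;0 0 -4 -.0003 -.0077 0 0;0 0 -4 -.0003 -.0077 0 0;0 0 -4 -.0003 -.0077 0 0;0 0 -4 -.0003 -.0077 0 0;0 0 -4 -.0003 -.0077 0 0;0 0 -4 -.0003 -.0077 0 0;0 0 -4 -.0003 -.0077 0 0"

```text
t: 5.25
eef_pos: [0.6493, -0.0395, 0.0306]
ee_rot: [3.142, -0.0, -0.253]
force: [0.3, -1.0, 1.0]
width: 0.0004
gripper_force: 0.3
```

```bash
cat >> h.py <<'E'
def arc(step=4):
    s=arm.get_state(); t=tr(*s["eef_pos"][:2]); th=np.degrees(np.arctan2(t[1],t[0]))+90
    print("theta",th,"r",np.hypot(*t),"yaw-want",np.degrees(s["ee_rot"][2])-(th-43),"F",s["force"],"q6",s["q"][5],"z",s["eef_pos"][2])
E
python3 -c "
from h import *
arc()"
```

```text
theta 28.181367700049577 r 109.28249594322338 yaw-want 0.3242372165055798 F [ 0.3202 -0.9773  1.037 ] q6 1.079093009719247 z 0.03056534220752189
```

Emit:
move_arm:
  rows: "0 0 -4 -.0002 -.0077 0 0;0 0 -4 -.0002 -.0077 0 0;0 0 -4 -.0002 -.0077 0 0;0 0 -4 -.0002 -.0077 0 0;0 0 -4 -.0003 -.0077 0 0;0 0 -4 -.0003 -.0077 0 0;0 0 -4 -.0003 -.0077 0 0;0 0 -4 -.0003 -.0077 0 0"

```text
t: 6.25
eef_pos: [0.648, 0.0214, 0.0306]
ee_rot: [3.141, -0.0, 0.306]
force: [0.1, -0.2, -0.4]
width: 0.0004
gripper_force: 0.3
```

```bash
python3 -c "
from h import *
arc()
p,d=arm.grab_frame('side'); cv2.imwrite('pics/side3.png',p)
cv2.imwrite('pics/c4.png',cv2.resize(p[150:290,240:400],None,fx=4,fy=4,interpolation=2))"
```

```text
theta 60.49641659379529 r 109.38684589913142 yaw-want 0.009867646638252126 F [ 0.0812 -0.2434 -0.4274] q6 1.542872146625884 z 0.030591274015150993
```

View pics/c4.png

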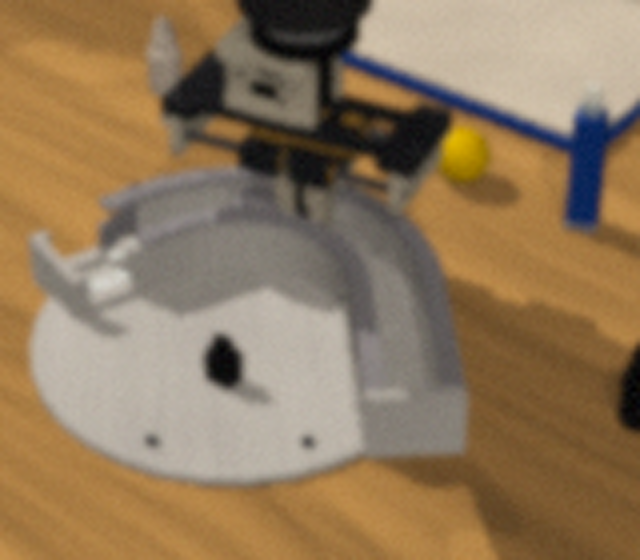

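The side view shows the fingers in the slot at mid-bend, at crop (310,200), with the ball ahead of them hidden by the inner wall. I'll continue.

Emit:
move_arm:
  rows: "0 0 -4 -.0002 -.0077 0 0;0 0 -4 -.0002 -.0077 0 0;0 0 -4 -.0002 -.0077 0 0;0 0 -4 -.0002 -.0077 0 0;0 0 -4 -.0003 -.0077 0 0;0 0 -4 -.0003 -.0077 0 0;0 0 -4 -.0003 -.0077 0 0;0 0 -4 -.0003 -.0077 0 0"

```text
t: 7.3
eef_pos: [0.6149, 0.0721, 0.0308]
ee_rot: [3.141, -0.001, 0.863]
force: [0.0, -0.8, 0.6]
width: 0.0002
gripper_force: 0.5
```

```bash
python3 -c "
from h import *
arc()
p,d=arm.grab_frame('side'); cv2.imwrite('pics/side4.png',p); q,d=arm.grab_frame('top'); cv2.imwrite('pics/top4.png',q)
a=cv2.resize(p[160:260,240:340],None,fx=4,fy=4,interpolation=2); b=cv2.resize(q[170:270,240:340],None,fx=4,fy=4,interpolation=2)
cv2.imwrite('pics/c5.png',np.hstack([a,b]))"
```

```text
theta 92.57775672509514 r 109.76095644211463 yaw-want -0.1323970981075675 F [ 0.0321 -0.7611  0.5663] q6 2.0016898451930447 z 0.030770560158065292
```

View pics/c5.png

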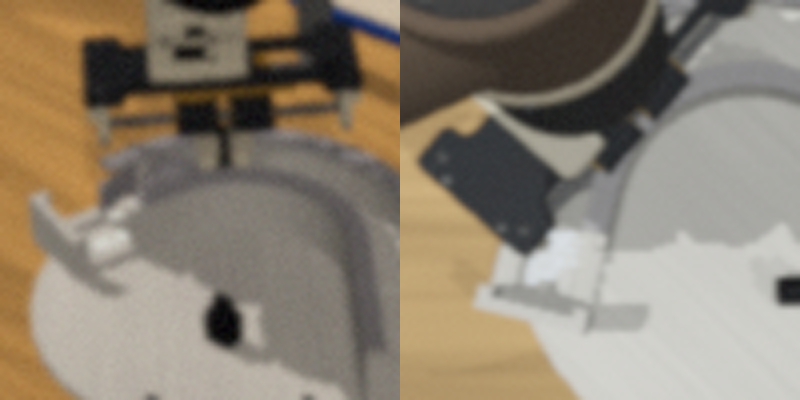

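The left crop shows a grey ball patch under the cover near the bend end, at about (150,170), and the exit gap is still empty in both views. I'll slow down towards the catch.

Emit:
move_arm:
  rows: "0 0 -3 -.0001 -.0058 0 0;0 0 -3 -.0001 -.0058 0 0;0 0 -3 -.0001 -.0058 0 0;0 0 -3 -.0001 -.0058 0 0;0 0 -3 -.0001 -.0058 0 0;0 0 -1.5 0 -.0029 0 0;0 0 -1.5 0 -.0029 0 0;0 0 -1.5 0 -.0029 0 0"

```text
t: 8.4
eef_pos: [0.5857, 0.0916, 0.0322]
ee_rot: [3.137, -0.003, 1.201]
force: [6.4, -3.5, 4.8]
width: 0.0005
gripper_force: 3.9
```

```bash
python3 -c "
from h import *
arc()"
```

```text
theta 110.84668057070303 r 111.31784841808243 yaw-want 0.9845410374825718 F [ 6.3594 -3.4643  4.8187] q6 2.284382711464045 z 0.03222598024218005
```

Emit:
move_arm:
  rows: "0 0 -1.5 -.0003 -.0029 0 0;0 0 -1.5 -.0003 -.0029 0 0;0 0 -1.5 0 -.0029 0 0"

```text
t: 8.78
eef_pos: [0.5779, 0.0943, 0.0325]
ee_rot: [3.136, -0.003, 1.28]
force: [6.9, -3.5, 5.1]
width: 0.0005
gripper_force: 4.1
```

```bash
python3 -c "
from h import *
arc()"
```

```text
theta 115.1030121711766 r 111.19692749556123 yaw-want 1.2433144351031729 F [ 6.9446 -3.4639  5.0774] q6 2.351957668722226 z 0.03249432736405958
```

Emit:
move_arm:
  rows: "0 0 -1.3 -.0003 -.0025 0 0;0 0 -1.3 -.0002 -.0025 0 0;0 0 -1.3 0 -.0025 0 0"

```text
t: 9.15
eef_pos: [0.571, 0.0964, 0.0326]
ee_rot: [3.135, -0.004, 1.348]
force: [6.7, -0.6, 5.5]
width: 0.0006
gripper_force: 3.9
```

```bash
cat >> h.py <<'E'
def ex():
    s=arm.get_state(); t=tr(*s["eef_pos"][:2])-[95.3,55]; u=np.array([-.5,.866]); print("s",t@u,"out",t@[.866,.5],"yaw err",np.degrees(s["ee_rot"][2])-77,"F",s["force"],"along",s["force"][:2]@[np.cos(YAW+2.0944),np.sin(YAW+2.0944)],"z",s["eef_pos"][2],"t",s["t"])
E
python3 -c "
from h import *
ex()"
```

```text
s -2.274356712716254 out 1.1854163366258568 yaw err 0.24650548055741694 F [ 6.6824 -0.6331  5.5179] along -6.653514299811705 z 0.03264821577610621 t 9.15
```

Emit:
move_arm:
  rows: "0 0 0 -.0003 -.002 0 0;0 0 0 -.0002 -.002 0 0;0 0 0 0 -.002 0 0"

```text
t: 9.52
eef_pos: [0.5627, 0.0966, 0.0316]
ee_rot: [3.139, -0.002, 1.347]
force: [2.3, -0.1, 1.2]
width: 0.0005
gripper_force: 1.0
```

```bash
python3 -c "
from h import *
ex()
p,d=arm.grab_frame('side'); cv2.imwrite('pics/side5.png',p); q,d=arm.grab_frame('top'); cv2.imwrite('pics/top5.png',q)
a=cv2.resize(p[160:260,220:320],None,fx=4,fy=4,interpolation=2); b=cv2.resize(q[190:290,230:330],None,fx=4,fy=4,interpolation=2)
cv2.imwrite('pics/c6.png',np.hstack([a,b]))"
```

```text
s 5.831499075624105 out -0.4345687250454042 yaw err 0.16596738746974893 F [ 2.2826 -0.1013  1.1887] along -2.246874980272565 z 0.031605834451690046 t 9.525
```

View pics/c6.png

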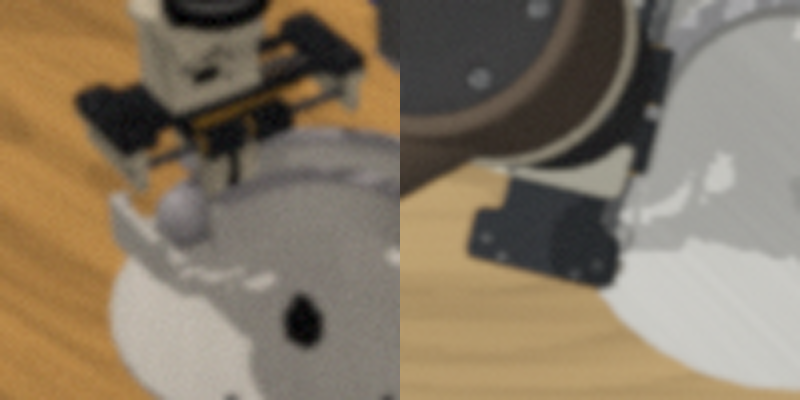

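The side crop shows the ball in the exit gap at (183,217), just before the stop plate. The force has dropped, so the catch is being passed. I'll ease forward until it seats.

Emit:
move_arm:
  rows: "0 0 0 0 -.0012 0 0;0 0 0 0 -.0012 0 0;0 0 0 0 0 0 0"

```text
t: 10.0
eef_pos: [0.5579, 0.0965, 0.0303]
ee_rot: [-3.141, 0.0, 1.349]
force: [-0.2, 0.4, 0.1]
width: 0.0006
gripper_force: 0.0
```

```bash
python3 -c "
from h import *
ex()"
```

```text
s 10.50705320290464 out -1.5649484843437875 yaw err 0.2656594498320004 F [-0.1735  0.4362  0.1458] along 0.2671406166215862 z 0.030287174767997672 t 10.0
```

Emit:
move_arm:
  rows: "0 0 0 .0005 -.001 0 0;0 0 0 .0005 -.001 0 0;0 0 0 0 0 0 0"

```text
t: 10.38
eef_pos: [0.5565, 0.0981, 0.0306]
ee_rot: [-3.142, 0.0, 1.349]
force: [-0.5, -0.2, 0.2]
width: 0.0009
gripper_force: 0.0
```

```bash
python3 -c "
from h import *
ex()
p,d=arm.grab_frame('side'); C=cloud('side',d)
# ball: smooth grey points near exit
e=w(68.5,101.3); m=(np.hypot(C[...,0]-e[0],C[...,1]-e[1])<.022)&(C[...,2]>.02)&(C[...,2]<.056)&(d>0)
P=C[m]; A=np.c_[2*P,np.ones(len(P))]; s=np.linalg.lstsq(A,(P**2).sum(1),rcond=None)[0]; print('exit',e,'fit',s[:3],len(P),np.sqrt(s[3]+s[:3]@s[:3]))
print('top pt',P[P[:,2].argsort()[-8:]].mean(0))
"
```

```text
s 12.167688037312983 out -0.33202406918549343 yaw err 0.28097203407199345 F [-0.5261 -0.2394  0.16  ] along 0.4587179600431789 z 0.030564903888765475 t 10.375
exit [0.5163 0.1077] fit [0.5174 0.1039 0.0346] 126 0.017681177788347602
top pt [0.5158 0.0983 0.0528]
```

Emit:
move_arm:
  rows: "0 0 0 0 -.001 0 0;0 0 0 0 -.001 0 0;0 0 0 0 0 0 0"

```text
t: 10.8
eef_pos: [0.5545, 0.0985, 0.0305]
ee_rot: [-3.141, 0.0, 1.349]
force: [1.0, -0.1, -0.5]
width: 0.0002
gripper_force: 0.0
```

```bash
python3 -c "
from h import *
ex()"
```

```text
s 14.199808140412156 out -0.431830917797166 yaw err 0.27342869087929955 F [ 0.9519 -0.0602 -0.4566] along -0.9410721702145537 z 0.030537724013239034 t 10.8
```

Emit:
move_arm:
  rows: "0 0 0 0 -.001 0 0;0 0 0 0 -.001 0 0;0 0 0 0 0 0 0"

```text
t: 11.18
eef_pos: [0.5526, 0.0989, 0.0305]
ee_rot: [-3.141, 0.0, 1.349]
force: [0.6, -0.3, -0.3]
width: 0.0008
gripper_force: 0.0
```

```bash
python3 -c "
from h import *
ex()"
```

```text
s 16.199445972619305 out -0.42254842988417174 yaw err 0.2765283743122211 F [ 0.6021 -0.3382 -0.2901] along -0.6627727951732557 z 0.030546201534953226 t 11.175
```

Emit:
move_arm:
  rows: "0 0 0 0 -.001 0 0;0 0 0 0 -.001 0 0;0 0 0 0 0 0 0"

```text
t: 11.55
eef_pos: [0.5512, 0.0996, 0.0308]
ee_rot: [3.141, -0.0, 1.349]
force: [2.4, -0.2, -0.3]
width: 0.0004
gripper_force: 1.1
```

```bash
python3 -c "
from h import *
ex()
p,d=arm.grab_frame('side'); cv2.imwrite('pics/side6.png',p)
cv2.imwrite('pics/c7.png',cv2.resize(p[170:250,230:330],None,fx=7,fy=7,interpolation=2))"
```

```text
s 17.651124875310593 out -0.12406954812742033 yaw err 0.28522262461643777 F [ 2.4465 -0.1607 -0.3455] along -2.4199790763956543 z 0.030750838486945264 t 11.55
```

View pics/c7.png

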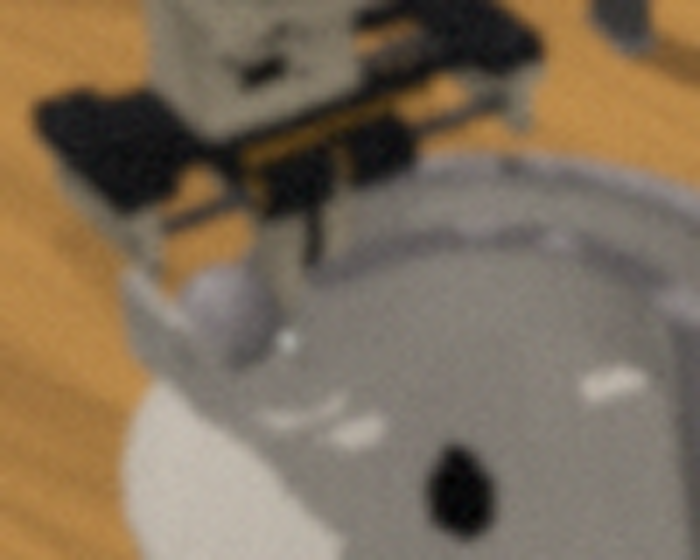

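The crop shows the ball close to the stop, at (225,315), with the fingers right behind it. The contact force is 2.4 N, so I'll press slightly more to confirm it is seated.

Emit:
move_arm:
  rows: "0 0 0 0 -.0008 0 0;0 0 0 0 0 0 0"

```text
t: 11.85
eef_pos: [0.5511, 0.0999, 0.0309]
ee_rot: [3.14, -0.001, 1.349]
force: [4.5, -0.8, -0.8]
width: 0.0003
gripper_force: 2.6
```

```bash
python3 -c "
from h import *
ex()"
```

```text
s 17.87937507686528 out 0.17639853838575892 yaw err 0.29696666830123775 F [ 4.512  -0.7703 -0.7629] along -4.569668871705776 z 0.03093452517559107 t 11.85
```

The ball is seated against the stop: force rises without any more motion. Now I'll back off, lift and turn for the grasp.

Emit:
move_arm:
  rows: "0 0 0 0 .002 0 0;0 0 0 0 .002 0 0;0 0 0 0 0 -.02 0;0 0 0 0 0 -.04 0;0 0 0 0 0 -.05 0;0 0 10 0 0 -.02 .0876;0 0 10 0 0 0 .0876;0 0 10 0 0 0 .0876"

```text
t: 12.85
eef_pos: [0.5534, 0.0986, 0.1607]
ee_rot: [-3.141, 0.0, 0.819]
force: [0.2, -1.0, 0.4]
width: 0.0249
gripper_force: 0.0
```

Emit:
move_arm:
  rows: "0 0 10 0 0 0 .0876;0 0 10 0 0 0 .0876;0 0 10 0 0 0 .0876;0 0 10 0 0 0 .0876;0 0 10 0 0 0 .0876;0 0 10 0 0 0 .0876"

```text
t: 13.6
eef_pos: [0.5532, 0.0985, 0.1602]
ee_rot: [3.141, 0.001, -0.228]
force: [-0.4, 0.8, 0.7]
width: 0.0838
gripper_force: 0.0
```

```bash
python3 -c "
from h import *
e=w(95.3-.5*54.3,55+.866*54.3); print('target',e)
to(e,.09,-13)
p,d=arm.grab_frame('side'); cv2.imwrite('pics/side7.png',p); C=cloud('side',d)
q,d2=arm.grab_frame('top'); cv2.imwrite('pics/top7.png',q)
a=cv2.resize(p[170:250,230:330],None,fx=4,fy=4,interpolation=2); b=cv2.resize(q[200:280,230:330],None,fx=4,fy=4,interpolation=2)
cv2.imwrite('pics/c8.png',np.hstack([a,b]))"
```

```text
target [0.5156 0.1079]
pos [0.5532 0.0985 0.1602] rpy [179.9638   0.0765 -13.0667] track [86.9513 68.0306] q [ 0.5242  0.236  -0.3424 -0.0005 -0.9938  0.8189] F [-0.3869  0.8036  0.6592] w 0.08384387691682745 t 13.6
shift tool x,y,z mm [-38.8404  -0.669   70.166 ] turn z deg -0.06669082895271572
```

View pics/c8.png

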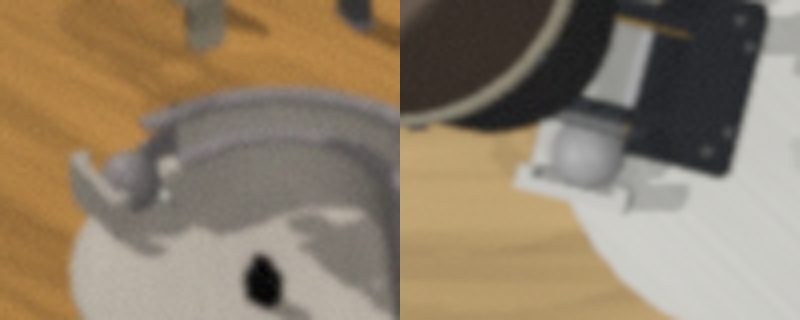

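The ball sits home in the exit gap: top pixel about (276.6,238.6), side pixel about (262.5,214.5). I'll refine its position from these two views.

```bash
python3 -c "
from h import *
print(onz('top',[(276.4,238.4)],.028),onz('side',[(262.1,214.1)],.028))
to(w(95.3-.5*54.3,55+.866*54.3),.09,-13)"
```

```text
[[0.5119 0.105  0.028 ]] [[0.5176 0.1088 0.028 ]]
pos [0.5533 0.0985 0.1602] rpy [179.9682   0.067  -12.8601] track [86.9843 67.9638] q [ 0.5241  0.2359 -0.3424 -0.0005 -0.9937  0.8225] F [ 0.0741  0.9324 -0.1436] w 0.08651923266967453 t 13.7
shift tool x,y,z mm [-38.9121  -0.814   70.2097] turn z deg 0.13985968874047217
```

Emit:
move_arm:
  rows: "0 0 0 -.0195 -.0004 .02 .0876;0 0 0 -.0194 -.0004 .02 .0876;0 0 0 0 0 .025 .0876;0 0 0 0 0 .025 .0876;0 0 0 0 0 .02 .0876;0 0 0 0 0 .015 .0876;0 0 0 0 0 .009 .0876;0 0 0 0 0 .0045 .0876"

```text
t: 14.7
eef_pos: [0.5162, 0.108, 0.0218]
ee_rot: [3.141, 0.0, -0.221]
force: [0.6, -0.6, 0.9]
width: 0.0875
gripper_force: 0.0
```

```bash
python3 -c "
from h import *
ex()
to(w(95.3-.5*54.3,55+.866*54.3),.021,-13)
"
```

```text
s 53.718129868546086 out 0.23873993751001166 yaw err -89.672242518776 F [ 0.5882 -0.5896  0.9336] along -0.705779873368545 z 0.02178014858362072 t 14.7
pos [0.5162 0.108  0.0218] rpy [179.989    0.0073 -12.6722] track [ 68.6465 101.6413] q [ 0.5786  0.3601 -0.564   0.0001 -0.6469  0.771 ] F [ 0.5882 -0.5896  0.9336] w 0.0874924210768823 t 14.7
shift tool x,y,z mm [-0.5808  0.2354  0.7801] turn z deg 0.3277574812240118
```

Emit:
move_arm:
  rows: "0 0 0 0 0 0 .055;0 0 0 0 0 0 .055;0 0 0 0 0 0 .03;0 0 0 0 0 0 .03;0 0 0 0 0 0 .03;0 0 0 0 0 0 .03"
  squeeze: 12

```text
t: 15.45
eef_pos: [0.5161, 0.108, 0.0221]
ee_rot: [-3.142, -0.0, -0.222]
force: [-0.5, -1.0, 0.7]
width: 0.0432
gripper_force: 12.0
```

Emit:
move_arm:
  rows: "0 0 0 0 0 0 .03;0 0 0 0 0 0 .03;0 0 0 0 0 0 .03"
  squeeze: 40

```text
t: 15.82
eef_pos: [0.5161, 0.108, 0.0221]
ee_rot: [3.142, -0.0, -0.222]
force: [-0.9, -1.4, 2.6]
width: 0.0427
gripper_force: 40.0
```

Emit:
move_arm:
  rows: "0 0 0 0 0 -.003 .03;0 0 0 0 0 -.004 .03;0 0 0 0 0 -.005 .03;0 0 0 0 0 0 .03"

```text
t: 16.32
eef_pos: [0.5162, 0.1081, 0.0345]
ee_rot: [-3.141, -0.0, -0.222]
force: [0.2, -0.2, -3.9]
width: 0.0424
gripper_force: 40.0
```

```bash
python3 -c "
from h import *
to([.424,.327],.2,-13)
p,d=arm.grab_frame('side'); cv2.imwrite('pics/side8.png',p)
cv2.imwrite('pics/c9.png',cv2.resize(p[170:250,220:320],None,fx=6,fy=6,interpolation=2))"
```

```text
pos [0.5162 0.1081 0.0345] rpy [-179.9773   -0.0136  -12.7294] track [ 68.7152 101.7235] q [ 0.5786  0.3402 -0.5537 -0.0002 -0.6764  0.7701] F [ 0.1624 -0.2378 -3.9472] w 0.04239161611629167 t 16.325
shift tool x,y,z mm [-138.1298 -193.1812 -165.535 ] turn z deg 0.2705626386587596
```

View pics/c9.png

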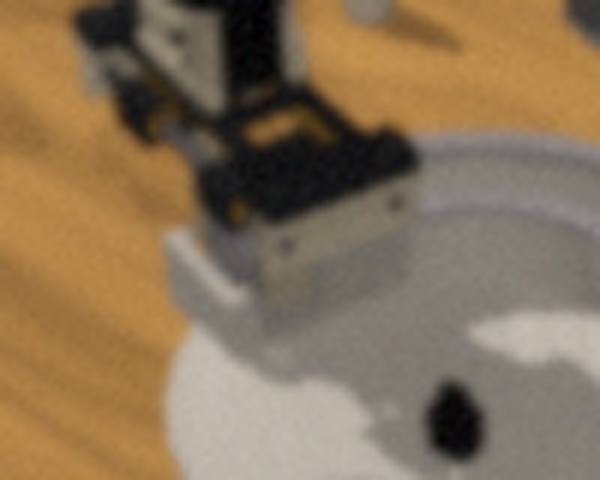

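Emit:
move_arm:
  rows: "0 0 0 0 0 0 .03;0 0 0 0 0 0 .03;0 0 0 0 0 0 .03;0 0 0 0 0 0 .03"

```text
t: 16.88
eef_pos: [0.516, 0.108, 0.034]
ee_rot: [3.141, 0.0, -0.222]
force: [0.1, 0.6, -4.7]
width: 0.0426
gripper_force: 40.0
```

```bash
python3 -c "
from h import *
s=arm.get_state();print(s['width'],s['force'],s['moment'],s['gripper_force'])
for n in ('top','side'):
    p,d=arm.grab_frame(n); C=cloud(n,d); e=s['eef_pos']; m=(np.hypot(C[...,0]-e[0],C[...,1]-e[1])<.05)&(d>0)&(C[...,2]>.015)&(C[...,2]<.1); print(n,m.sum())
"
```

```text
0.04262067081954564 [ 0.1351  0.5887 -4.6721] [-0.0283 -0.0287  0.0566] 39.99903380870819
top 2
side 386
```

The grip is stable and carrying the ball's weight. I'll lift clear and carry it.

Emit:
move_arm:
  rows: "0 0 0 0 0 -.01 .03;0 0 0 0 0 -.02 .03;0 0 0 0 0 -.025 .03;0 0 0 -.005 -.007 -.02 .03;0 0 0 -.012 -.017 0 .03;0 0 0 -.02 -.028 0 .03;0 0 0 -.02 -.028 0 .03;0 0 0 -.02 -.028 0 .03"

```text
t: 17.98
eef_pos: [0.4643, 0.2312, 0.1099]
ee_rot: [-3.141, -0.0, -0.222]
force: [0.0, 0.5, -4.3]
width: 0.042
gripper_force: 40.0
```

Emit:
move_arm:
  rows: "0 0 0 -.02 -.028 0 .03;0 0 0 -.02 -.028 0 .03;0 0 0 -.014 -.019 0 .03;0 0 0 -.007 -.01 0 .03;0 0 0 0 0 0 .03"

```text
t: 18.6
eef_pos: [0.4238, 0.3271, 0.1094]
ee_rot: [-3.141, -0.0, -0.221]
force: [-1.0, 0.5, -3.5]
width: 0.0425
gripper_force: 40.0
```

```bash
python3 -c "
from h import *
to([.4245,.327],.06,-13)
p,d=arm.grab_frame('side'); cv2.imwrite('pics/side9.png',p); np.savez('s9.npz',p=p,d=d)
q,d2=arm.grab_frame('top'); cv2.imwrite('pics/top9.png',q); np.savez('t9.npz',p=q,d=d2)
a=cv2.resize(p[130:230,130:230],None,fx=4,fy=4,interpolation=2); b=cv2.resize(q[225:325,135:235],None,fx=4,fy=4,interpolation=2)
cv2.imwrite('pics/c10.png',np.hstack([a,b]))"
```

```text
pos [0.4238 0.3271 0.1094] rpy [-179.989    -0.0052  -12.6657] track [165.9219 318.6134] q [ 1.0237  0.2492 -0.4613  0.     -0.86    0.326 ] F [-1.0345  0.4607 -3.4516] w 0.04246805116420658 t 18.6
shift tool x,y,z mm [ 0.6755 -0.0069 49.3861] turn z deg 0.33430214736611674
```

View pics/c10.png

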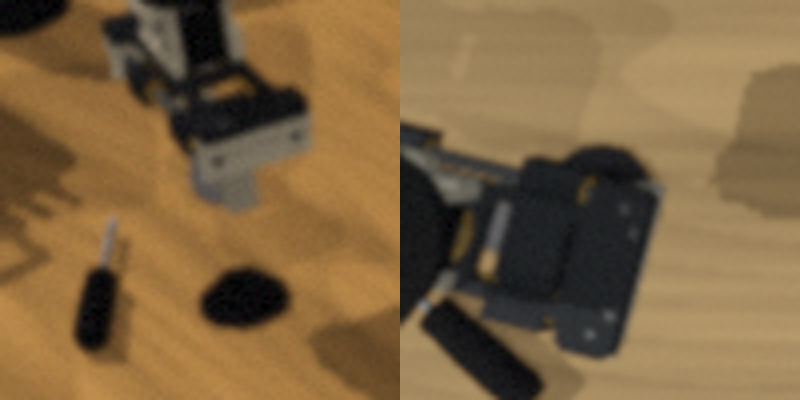

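The ball is held above the rest, whose flange is at side crop (245,298). From here I'll use numbers only: the ball's offset in the hand, and the rest's position, both from depth.

```bash
python3 - <<'E'
from h import *
from scipy.optimize import least_squares
s=arm.get_state(); e=s["eef_pos"]; y=s["ee_rot"][2]
X=np.array([np.cos(y),np.sin(y),0]);Y=np.array([np.sin(y),-np.cos(y),0])
for n,f in (("side","s9.npz"),("top","t9.npz")):
    d=np.load(f)["d"]; C=cloud(n,d)-e; T=np.stack([C@X,C@Y,C[...,2]],-1)
    m=(d>0)&(abs(T[...,0])<.024)&(abs(T[...,0])>.0105)&(abs(T[...,1])<.019)&(T[...,2]>-.016)&(T[...,2]<.028)
    P=T[m]; print(n,len(P))
    if len(P)>15:
        r=least_squares(lambda c:np.hypot(np.hypot(P[:,0]-c[0],P[:,1]),P[:,2]-c[1])-.022,[0,.006],loss="soft_l1",f_scale=.002); print("ball off x,z",r.x,np.abs(r.fun).mean(),P.mean(0))
    g=(d>0)&(np.hypot(C[...,0]+e[0]-.4245,C[...,1]+e[1]-.327)<.03)&(C[...,2]+e[2]>.015)&(C[...,2]+e[2]<.026); v=C[g][:,:2]+e[:2]; print("ring",len(v),circ(v) if len(v)>20 else "", (v.max(0)+v.min(0))/2 if len(v) else "")
E
```

```text
side 38
ball off x,z [0.0008 0.0097] 0.0010191843931035122 [-0.0168  0.0076  0.0116]
ring 78 (array([0.4244, 0.3265]), np.float64(0.017431710179393586)) [0.4241 0.3274]
top 14
ring 8  [0.4387 0.3164]
```

Emit:
move_arm:
  rows: "0 0 0 0 0 .01 .03;0 0 0 0 0 .02 .03;0 0 0 0 0 .02 .03;0 0 0 0 0 .014 .03;0 0 0 0 0 .006 .03;0 0 0 0 0 .003 .03;0 0 0 0 0 .001 .03;0 0 0 0 0 0 .03"

```text
t: 19.7
eef_pos: [0.4242, 0.327, 0.0355]
ee_rot: [-3.141, -0.0, -0.222]
force: [1.0, -0.4, -4.9]
width: 0.0426
gripper_force: 40.0
```

Emit:
move_arm:
  rows: "0 0 0 0 0 .0015 .03;0 0 0 0 0 .0015 .03;0 0 0 0 0 0 .03"

```text
t: 20.08
eef_pos: [0.4242, 0.3269, 0.0322]
ee_rot: [-3.141, -0.0, -0.222]
force: [0.2, 0.2, -3.8]
width: 0.0423
gripper_force: 40.0
```

Emit:
move_arm:
  rows: "0 0 0 0 0 .001 .03;0 0 0 0 0 .001 .03;0 0 0 0 0 0 .03"

```text
t: 20.45
eef_pos: [0.4249, 0.3279, 0.0308]
ee_rot: [-3.139, -0.001, -0.222]
force: [1.0, 2.6, 3.4]
width: 0.0424
gripper_force: 40.0
```

Emit:
move_arm:
  rows: "0 0 0 .0005 -.001 0 .03;0 0 0 .0003 -.0007 0 .03;0 0 0 0 0 0 .03"

```text
t: 20.82
eef_pos: [0.4252, 0.3283, 0.0303]
ee_rot: [-3.141, -0.0, -0.222]
force: [-1.1, 1.8, 5.5]
width: 0.0425
gripper_force: 40.0
```

Emit:
move_arm:
  rows: "0 0 0 0 -.001 0 .03;0 0 0 0 0 0 .03"

```text
t: 21.08
eef_pos: [0.4252, 0.3286, 0.0302]
ee_rot: [3.14, 0.0, -0.222]
force: [-0.7, -0.3, 5.3]
width: 0.0425
gripper_force: 40.0
```

The ball is centred on the ring: lateral force is about zero and vertical support is present. I'll release gently.

Emit:
move_arm:
  rows: "0 0 0 0 0 -.0007 .03;0 0 0 0 0 0 .03;0 0 0 0 0 0 .03"
  squeeze: 8

```text
t: 21.45
eef_pos: [0.4252, 0.3287, 0.0304]
ee_rot: [3.141, 0.0, -0.222]
force: [-0.1, 1.5, -1.3]
width: 0.0436
gripper_force: 8.0
```

Emit:
move_arm:
  rows: "0 0 0 0 0 0 .046;0 0 0 0 0 0 .052;0 0 0 0 0 0 .06;0 0 0 0 0 0 .068;0 0 0 0 0 0 .07;0 0 0 0 0 0 .07"

```text
t: 22.2
eef_pos: [0.4254, 0.3292, 0.0308]
ee_rot: [-3.142, -0.0, -0.222]
force: [-0.4, -0.3, -0.2]
width: 0.0695
gripper_force: 0.0
```

```bash
python3 -c "
from h import *
s=arm.get_state();print(s['width'],s['force'],s['eef_pos'])"
```

```text
0.0695459239279884 [-0.3786 -0.2916 -0.1969] [0.4254 0.3292 0.0308]
```

Released with no force on the fingers. I'll lift straight up, move aside and check the ball's position by depth.

Emit:
move_arm:
  rows: "0 0 0 0 0 -.01 .07;0 0 0 0 0 -.03 .07;0 0 0 0 0 -.05 .07;0 0 0 0 0 -.05 .07;0 0 0 0 -.05 -.03 .07;0 0 0 0 -.06 0 .07;0 0 0 0 -.06 0 .07;0 0 0 0 0 0 .07"

```text
t: 23.2
eef_pos: [0.463, 0.498, 0.1996]
ee_rot: [3.141, 0.0, -0.22]
force: [-0.4, -0.8, -0.1]
width: 0.0702
gripper_force: 0.0
```

```bash
python3 - <<'E'
from h import *
print(arm.get_state()["eef_pos"])
p0=cv2.imread("pics/top0.png"); p0s=cv2.imread("pics/side0.png")
for n in ("top","side"):
    p,d=arm.grab_frame(n); C=cloud(n,d)
    m=(d>0)&(np.hypot(C[...,0]-.4252,C[...,1]-.328)<.026)&(C[...,2]>.03)&(C[...,2]<.07); P=C[m]
    if len(P)>10:
        c,*_=np.linalg.lstsq(np.c_[2*P,np.ones(len(P))],(P**2).sum(1),rcond=None); print(n,len(P),"sphere",c[:3],np.sqrt(c[3]+c[:3]@c[:3]),"maxz",np.sort(P[:,2])[-5:])
    q=p0 if n=="top" else p0s
    for nm,(x,y) in (dict(pod=(338,242),bigball=(465,266),bot_a=(215,145),bot_b=(433,175),yellow=(323,120)) if n=="top" else dict(pod=(296,240),big=(369,305),bot_a=(281,165),bot_b=(401,246),yellow=(356,188))).items():
        a=q[y-9:y+10,x-9:x+10].astype(int); b=p[y-9:y+10,x-9:x+10].astype(int); print(nm,np.abs(a-b).mean().round(1),end="; ")
    print()
E
```

```text
[0.463  0.498  0.1996]
top 299 sphere [0.424  0.3276 0.0374] 0.020624042240278927 maxz [0.0589 0.0594 0.0594 0.0601 0.0604]
pod 25.5; bigball 1.7; bot_a 1.8; bot_b 2.3; yellow 1.7; 
side 163 sphere [0.4241 0.3263 0.0404] 0.019430374386103805 maxz [0.06   0.0604 0.0606 0.0607 0.0616]
pod 34.0; big 2.5; bot_a 2.5; bot_b 3.3; yellow 2.4;
```

```bash
python3 - <<'E'
from h import *
p,d=arm.grab_frame("top"); h0=cv2.imread("pics/top0.png")
s,_=arm.grab_frame("side"); s0=cv2.imread("pics/side0.png")
for nm,im,(x,y) in (("t0",h0,(338,242)),("t1",p,(338,242)),("s0",s0,(296,240)),("s1",s,(296,240))):
    g=im.max(2)[y-20:y+21,x-20:x+21]; m=cv2.moments((g<50).astype(np.uint8)); print(nm,m['m00'],m['m10']/max(m['m00'],1),m['m01']/max(m['m00'],1))
E
```

```text
t0 35.0 20.0 20.0
t1 41.0 20.024390243902438 20.146341463414632
s0 66.0 19.424242424242426 20.393939393939394
s1 74.0 19.37837837837838 20.175675675675677
```

The pod hasn't moved; the difference was only the arm's shadow. I'll hand in.

```bash
python3 -c "
from station import arm
print(arm.job_done())"
```

```text
the job is handed in; nothing more can be done
None
```

The ball was pushed gently past the catch to the end stop, lifted out there and set on the empty rest, handed in at about 23 s with the big ball, cartridge and bottles unmoved; I viewed 12 pictures, over the limit of 10.

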